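# Set the air distributor to the triangle line

### The arm

A 6-joint arm with a two-finger parallel gripper is mounted at the origin on a cart in front of the work surface, level with it; the furniture and walls round the work are solid. World frame = base frame: x ahead of the robot, y to its left, z up, the work surface at z = 0. Lengths are in m, angles in rad, forces in N, time in s.
With the tool pointing down it reaches from about 0.15 to 0.775 m from the base axis. Payload 6.1 kg.
Tool frame: the origin (TCP) lies on the centre line of the jaws, within the pads' length; the fingertips stand 14 mm ahead of it and the grasp point (between the pads) lies 5 mm behind it (robot.finger_overhang is the distance from the TCP to the fingertips, in m); z points along the fingers, y is the line along which they close (so a half turn about z gives the same grasp; the last joint's range is limited). The gripper opens to 85 mm and grips with 20 to 120 N. Pads are 22 mm wide; open, the fingers measure 114 mm over their backs; the gripper's body (76 mm by 85 mm) begins 54 mm behind the grasp point. The pads swing forward as they close: fully open they stand 13 mm farther back than shut.
Start: joints at [1.18, 0.126, -0.04, 1.405, 0, 1.571], TCP at [0.2, 0.485, 0.245] pointing down, gripper open.
Joint ranges: [-2.72, 2.72], [-0.95, 1.95], [-1.27, 1.35], [-1.78, 2.02], [-1.46, 1.47], [-3.14, 3.14]. Speed limits (rad/s): [2.39, 2.39, 3.01, 3.14, 3.14, 3.14].

### API

Orientations are given as a unit quaternion [w, x, y, z].
In Python, from cell import telemetry, imaging, robot gives the robot as it stands.
- The arm moves only by the shell command python3 -m crank 'ROWS'. ROWS is JSON, a list of rows, each an object of numbers: "gripper": the closure, from -1 (fully open) to 1 (shut); "x", "y", "z": the shift along the tool's x, y, z in cm; "wx", "wy", "wz": the turn, a rotation vector about the tool's x, y, z in rad. A call has exactly 8 rows; each row is the pose to reach, as a shift and turn from the pose commanded when the call began, along the tool's axes at that moment; what a row does not reach only later rows make up. A row lasts 1/8 s, in which the tool goes at most 62.5 mm and 10.7 degrees, less where a joint would pass 70% of its speed; a pose out of reach is approached as far as the arm can. A call with a gripper value outside its range is refused whole. The fingers move at their own pace and stop on an object; the grip force is fixed at half the most. Time passes only in rows, so rows that repeat a pose let the fingers close, or fill a call up. It gives the time, the measured TCP pose, the force, the opening and the grip force at its end, in the units of the state.
- telemetry.observe(): the state, without advancing time (a new reading comes with each control period).
- imaging.grab_frame(name): name is "scene" or "top"; returns a dict with "pixels" (480x640x3 uint8, red, green, blue), "depth" (480x640 float32, m along the optical axis (not along the pixel's ray), 0 where there is no reading), "camera_matrix" (3x3 intrinsics, pixels), "k1" (the pictures are not rectified: a ray, as slopes to the right and down, at radius r is drawn at 1 + k1 r^2 times it, then the intrinsics apply), "eye" and "orientation" of the camera in the world. Camera axes: x right, y up, looking along -z (the intrinsics and any distortion apply to the point x, -y, -z); pixel columns grow to the right and rows downward; lengths in m; the calibration is good to about 2 mm. A picture is of the moment at which its call begins.
- robot.hand_in(): hands the job in; it is judged then, once.
The state is a dict: "clock": time; "qpos": joint angles; "qd": joint speeds; "effort": joint torques, N m; "tcp_pos": TCP position; "orientation": TCP orientation; "contact_force": force on the tool from outside, world axes, zero at the start; "torque": the same for the moment, N m; "finger_gap": finger opening in m; "grip_force": force on a finger pad.
Only numpy, scipy, OpenCV 4.12 (cv2) and the standard library are available. Lean on these libraries where they do the work, as an engineer would, in place of code of your own. Each camera call takes 0.05 s, during which the arm holds its last target. There are 200 camera calls.

### The job

Turn the air distributor on the bench to the line with the triangular tag: push the upright tab of its selector with a fingertip until the pointer aims at the middle of that tag. Only then press the grey round button on its near side all the way down and let it come up again. Do not grip or pull up the selector, and leave the gear, the bearing and the wooden knob beside it where they are.

Things in the scene. Friction and masses are not known exactly. Their poses are not given: they have to be found in the camera images.
- distributor: Round dark cast-metal air distributor, 208 mm across its foot, 45 mm high, fixed to the bench, with four short hose barbs on its far half (they reach 120 mm from the axis, 18 mm across, about 26 mm up). Origin: centre of the underside, on the selector's axis. Its x axis points from the button over the selector's axis to the far half with the tags; y left, z up. Its place and yaw on the bench vary.
- selector (a joint): Turn of the selector in rad about its upright axis, counter-clockwise seen from above; 0 = pointer along the distributor's x axis; stops at -1.9 and 1.9. It starts within 0.25 of 0, turns with friction (about 5 N at the tab), has no clicks and stays where it is left.
- selector_axis (a point): Point on the selector's axis, on top of its black dial (100 mm across, upper face 57.5 mm above the bench; a steel boss 20 mm across stands 6 mm up at its centre), turning with it: its x axis is the direction of the aluminium pointer bar on the dial, z is up.
- selector_tab (a point): Middle of the top edge of the upright aluminium tab on the dial, 97.5 mm above the bench. The tab stands on the pointer line, centred 38 mm out from the axis, 12 mm thick across the pointer line, 22 mm long along it, 40 mm high over the dial. Axes turn with the selector (x along the pointer, z up).
- tab_left: The half of the tab on the left (counter-clockwise) side of the pointer line, 6 x 22 x 40 mm; origin at the middle of its foot, 3 mm off the pointer line. Pushed clockwise here.
- tab_right: The other (clockwise) half of the tab, 6 x 22 x 40 mm; origin at the middle of its foot. Pushed counter-clockwise here.
- selector_lift (a joint): How far the selector has been pulled up out of its seat, in m: 0 = seated, at most 0.03; a spring of 4 N and more pulls it down.
- tag_triangle: The triangular tag, the one to set: equal sides of about 38 mm; bare aluminium tag, 5 mm thick, flat on the distributor's top (its upper face 50 mm above the bench), fixed. Origin: centre of its underside, 76 mm from the selector's axis. The four tags (round, square, triangular, cross-shaped) lie at four places round the far half of the dial, about 1.5 and 0.7 rad to either side of the middle of the selector's travel; which tag is at which place changes from start to start.
- tag_round: The round tag, 34 mm across; bare aluminium tag, 5 mm thick, flat on the distributor's top (its upper face 50 mm above the bench), fixed. Origin: centre of its underside, 76 mm from the selector's axis. The four tags (round, square, triangular, cross-shaped) lie at four places round the far half of the dial, about 1.5 and 0.7 rad to either side of the middle of the selector's travel; which tag is at which place changes from start to start.
- tag_square: The square tag, 31 mm sides; bare aluminium tag, 5 mm thick, flat on the distributor's top (its upper face 50 mm above the bench), fixed. Origin: centre of its underside, 76 mm from the selector's axis. The four tags (round, square, triangular, cross-shaped) lie at four places round the far half of the dial, about 1.5 and 0.7 rad to either side of the middle of the selector's travel; which tag is at which place changes from start to start.
- tag_cross: The cross-shaped tag, 37 mm across, arms 11 mm wide; bare aluminium tag, 5 mm thick, flat on the distributor's top (its upper face 50 mm above the bench), fixed. Origin: centre of its underside, 76 mm from the selector's axis. The four tags (round, square, triangular, cross-shaped) lie at four places round the far half of the dial, about 1.5 and 0.7 rad to either side of the middle of the selector's travel; which tag is at which place changes from start to start.
- release_button (a joint): Travel of the release button in m: 0 = up, 0.006 = fully down; a spring pushes it back, about 5 N holds it fully down.
- release_button_top (a point): Centre of the top of the grey round button (30 mm across) in its dark housing on the near side of the distributor, 74 mm from the selector's axis, on the distributor's -x side. It is pressed straight down.
- gear: Metal spur gear lying loose on the bench to the left of the distributor, 70 mm across, 25 mm high; origin at the centre of its underside.
- bearing: Ball bearing lying loose on the bench to the right, 60 mm across, 18 mm high; origin at the centre of its underside.
- wood_knob: Pale wooden knob standing loose on the bench in front of the button, 48 mm across, 52 mm high; origin at the centre of its underside.

How it is judged:
By the outcome, as a careful person would: the job done as asked, in the order asked, and still so for the second after the job is handed in, with the robot touching nothing.
It also fails if it takes over 48 s, if anything falls off the work surface, if the arm or the gripper's body presses on something with over 40 N, if the wrist force passes 120 N, or if a joint passes its speed limit or range.

## Working session

There is one attempt and no reset: what is moved stays moved. The work goes in short steps, Python scripts to look and compute and a shell command to move; the robot and the scene stay as the last step left them, time stands still between calls to the robot, and variables do not carry over. Pictures are saved under pics/ and viewed, at most 10 in all, crops included, and the job is handed in when it is done.

```bash
ls; mkdir -p pics; cat > h.py <<'E'
import numpy as np,cv2
from scipy.spatial.transform import Rotation as R
from cell import telemetry,imaging,robot
def Rm(q): return R.from_quat([q[1],q[2],q[3],q[0]]).as_matrix()
def ray(f,px):
    K=np.array(f["camera_matrix"]);px=np.atleast_2d(np.asarray(px,float))
    d=(px-[K[0,2],K[1,2]])/[K[0,0],K[1,1]];u=d.copy()
    for _ in range(10): u=d/(1+f["k1"]*(u**2).sum(1,keepdims=True))
    return np.c_[u[:,0],-u[:,1],-np.ones(len(u))]@Rm(f["orientation"]).T
def plane(f,px,z):
    r=ray(f,px);e=np.array(f["eye"]);return e+r*((z-e[2])/r[:,2])[:,None]
def pts(f,px):
    px=np.atleast_2d(px).astype(int);r=ray(f,px);return np.array(f["eye"])+r*f["depth"][px[:,1],px[:,0]][:,None]
def proj(f,P):
    K=np.array(f["camera_matrix"]);c=(np.atleast_2d(P)-f["eye"])@Rm(f["orientation"]);u=np.c_[c[:,0],-c[:,1]]/-c[:,2:]
    u=u*(1+f["k1"]*(u**2).sum(1,keepdims=True));return u*[K[0,0],K[1,1]]+[K[0,2],K[1,2]]
def save(f,n,box=None,s=1):
    im=f["pixels"][:,:,::-1]
    if box: im=im[box[1]:box[3],box[0]:box[2]]
    cv2.imwrite("pics/"+n,cv2.resize(im,None,fx=s,fy=s,interpolation=cv2.INTER_CUBIC))
E
python3 - <<'E'
from h import *
for n in("top","scene"):
    f=imaging.grab_frame(n);save(f,n+"1.png");print(n,f["eye"],f["orientation"],f["camera_matrix"],f["k1"])
    np.save(n+"1.npy",f,allow_pickle=True)
s=telemetry.observe();print(s)
E
```

```text
pics
top [0.37966533 0.17434891 0.94486507] [-0.69889248 -0.05830158  0.07027718  0.70937391] [[549.09876525   0.         316.66965653]
 [  0.         549.09876525 240.01573023]
 [  0.           0.           1.        ]] -0.014631090665379378
scene [-0.0576611  -0.16227637  0.88414499] [ 0.81173542  0.30542021 -0.18297234 -0.46295273] [[581.17372925   0.         319.37760515]
 [  0.         581.17372925 225.91059391]
 [  0.           0.           1.        ]] -0.1738778245835545
{'clock': 0.1, 'qpos': array([ 1.18004573e+00,  1.26330071e-01, -4.04704965e-02,  1.40541452e+00,
        3.04483961e-05,  1.57077785e+00]), 'qd': array([-1.83473255e-03, -1.57506167e-03,  2.80606846e-03, -2.30649116e-04,
        5.04414682e-04,  2.99519460e-05]), 'effort': array([-1.20222183e-03, -4.36906886e+01,  3.53603482e+01,  1.37636263e-02,
       -1.79657837e-05, -5.50177674e-06]), 'tcp_pos': array([0.19982643, 0.48511747, 0.2446176 ]), 'orientation': array([-1.52656693e-04,  1.94125605e-01,  9.80976425e-01, -6.92929337e-04]), 'contact_force': array([0.07790197, 0.17355278, 0.12217989]), 'torque': array([ 0.05172895, -0.01899912, -0.00904337]), 'grip_force': 0.0, 'finger_gap': 0.08525025805333154}
```

View pics/top1.png

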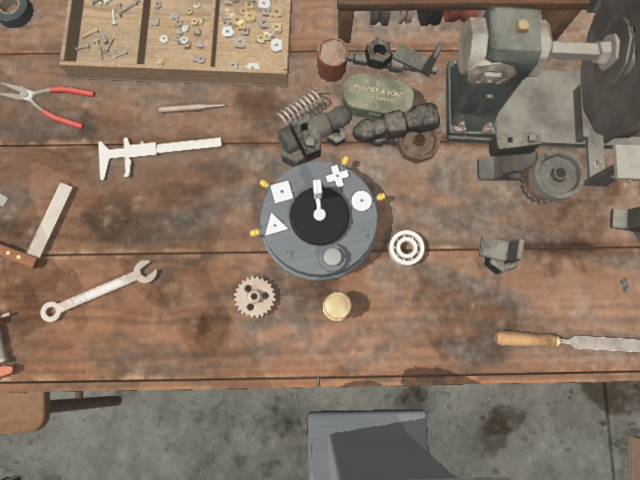

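View pics/scene1.png

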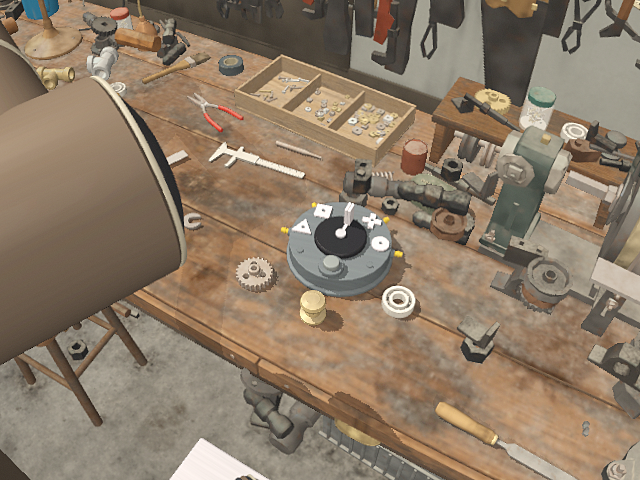

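The top view shows the triangle at (275,226), the leftmost place. The square is at (281,191), the cross at (337,175), the round tag at (361,201), the boss at (319,215), the pointer aimed up at about (318,185), the button at (333,257) and the wooden knob at (337,306). The scene view shows the same layout.

```bash
python3 - <<'E'
from h import *
f=np.load("top1.npy",allow_pickle=True).item()
save(f,"top1c.png",(240,140,400,330),3.1)
hsv=cv2.cvtColor(f["pixels"],cv2.COLOR_RGB2HSV)
m=((hsv[...,2]>200)&(hsv[...,1]<40)).astype(np.uint8)
n,l,st,c=cv2.connectedComponentsWithStats(m)
for i in range(1,n):
    x,y=c[i]
    if st[i,4]>40 and 250<x<390 and 150<y<280: print("white",c[i].round(1),st[i],plane(f,c[i],.05)[0].round(4))
d=(hsv[...,2]<55).astype(np.uint8); d[:150]=0;d[280:]=0;d[:,:270]=0;d[:,370:]=0
n,l,st,c=cv2.connectedComponentsWithStats(d);i=1+np.argmax(st[1:,4])
cs,_=cv2.findContours((l==i).astype(np.uint8),0,2)
h=cv2.convexHull(max(cs,key=cv2.contourArea));print("dial ellipse",cv2.fitEllipse(h),st[i]);e=cv2.fitEllipse(h)[0]
print("axis",plane(f,e,.0575))
for n,p in dict(button=(333,257),knob=(337,306),tri=(275,226),body=(300,262),tabtop=(318,183)).items(): print(n,pts(f,p)[0].round(4))
E
```

```text
white [336.6 175.5] [326 165  22  21 237] [0.655  0.1222 0.05  ]
white [316.8 186.1] [313 179   9  15 102] [0.6369 0.1561 0.05  ]
white [281.2 191.4] [271 181  22  22 329] [0.6283 0.2162 0.05  ]
white [361.2 200.5] [352 191  20  20 310] [0.6109 0.0818 0.05  ]
white [318.6 211.3] [314 198  11  22 138] [0.5932 0.1537 0.05  ]
white [274.4 225.3] [266 213  21  22 238] [0.5702 0.2277 0.05  ]
dial ellipse ((320.1887512207031, 215.67318725585938), (56.370262145996094, 57.8948974609375), 1.1193135976791382) [305 187  44  58 327]
axis [[0.58389069 0.15141293 0.0575    ]]
button [0.5128 0.1322 0.0677]
knob [0.4351 0.1265 0.0496]
tri [0.5686 0.2266 0.0519]
body [0.5086 0.1858 0.0452]
tabtop [0.628  0.155  0.0985]
```

View pics/top1c.png

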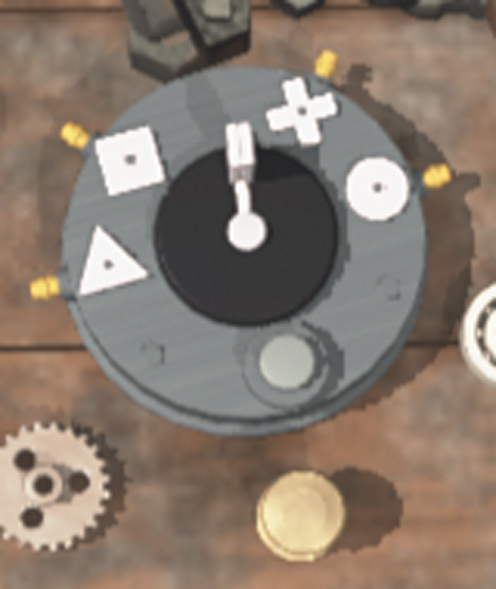

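The crop confirms it: the triangle's dot marks its middle, and the tab with its side face is just above the boss. Next I'll fit the axis through the four tags and work out the moves.

```bash
cat >> h.py <<'E'
def delta(p,yaw=None):
    """cm shift + wz in current tool axes to reach world p (TCP) with tool x at world angle yaw"""
    s=telemetry.observe();M=Rm(s["orientation"]);d=M.T@(np.array(p)-s["tcp_pos"])*100
    y=np.arctan2(M[1,0],M[0,0]);w=0 if yaw is None else -((yaw-y+np.pi)%(2*np.pi)-np.pi)
    return d.round(2),round(w,3)
E
python3 - <<'E'
from h import *
from scipy.optimize import least_squares
T=np.array([[.655,.1222],[.6283,.2162],[.6109,.0818],[.5702,.2277]])
r=least_squares(lambda c:np.hypot(*(T-c).T)-.076,[.584,.152]);c=r.x;print("axis",c,r.fun)
a=np.arctan2(*(T-c).T[::-1]);print("tag angles",a,"mid",a.mean(),"rel",a-a.mean())
f=np.load("top1.npy",allow_pickle=True).item()
b=np.array([.5128,.1322]);print("button r",np.hypot(*(b-c)),"dir",np.arctan2(*(c-b)[::-1]))
for z in(.0975,):
  t=plane(f,(318,183),z)[0];print("tab",t,np.hypot(*(t[:2]-c)),np.arctan2(*(t[:2]-c)[::-1]))
p0=np.arctan2(*(t[:2]-c)[::-1]);R2=lambda a:np.array([[np.cos(a),-np.sin(a)],[np.sin(a),np.cos(a)]])
s=c+R2(p0)@[.038,-.032];print("start",s,delta([*s,.16],p0+np.pi/2))
print(proj(f,[*c,.0635]),proj(f,[*c,.0575]))
g=np.load("scene1.npy",allow_pickle=True).item();print("scene",proj(g,[*c,.0635]),proj(g,[*T[3],.05]))
save(g,"scene1c.png",(270,180,420,310),4)
E
```

```text
axis [0.58562531 0.15334997] [ 4.71443154e-05 -3.12255903e-05 -1.17138665e-04 -6.66964167e-05]
tag angles [-0.42203089  0.97430902 -1.23123336  1.77536303] mid 0.27410195045282754 rel [-0.69613284  0.70020707 -1.50533531  1.50126108]
button r 0.07583434285658897 dir 0.2826453917884968
tab [0.62833159 0.15501301 0.0975    ] 0.04273864225395926 0.03892166725900507
start [0.62484171 0.12285286] (array([-53.1 , -17.3 ,   8.48]), np.float64(1.141))
[[319.07414153 213.8417126 ]] [[319.00239731 214.66715564]]
scene [[340.86927322 232.79583764]] [[302.74039248 227.54951171]]
```

View pics/scene1c.png

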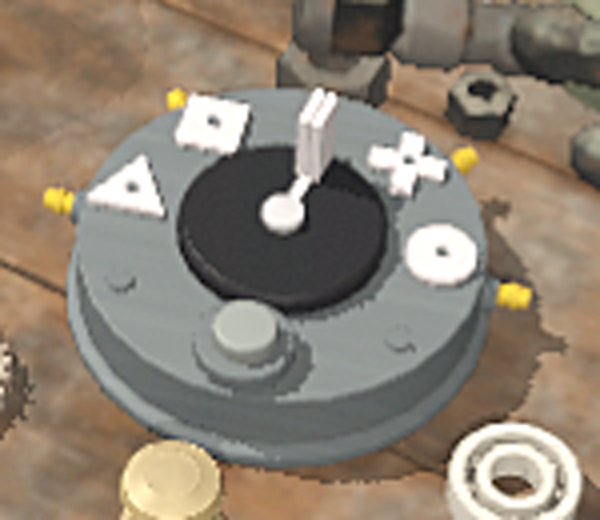

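The tag fit is accurate to 0.1 mm: axis at (0.5856, 0.1533), triangle at world angle 1.775, pointer now at about 0.04. The scene crop shows the tab upright at (338,210) in the full frame, with a clear right side. I'll move above the start point with the fingers shut.

```bash
for i in 1; do python3 -m crank '[{"x":-6,"y":-2,"wz":0.14,"gripper":1},{"x":-12,"y":-4,"wz":0.28,"gripper":1},{"x":-18,"y":-6,"wz":0.42,"gripper":1},{"x":-24,"y":-8,"wz":0.56,"gripper":1},{"x":-30,"y":-10,"wz":0.7,"gripper":1},{"x":-36,"y":-12,"wz":0.84,"gripper":1},{"x":-42,"y":-14,"wz":0.98,"gripper":1},{"x":-48,"y":-16,"wz":1.12,"gripper":1}]'; done
python3 - <<'E'
from h import *
print(delta([.6248,.1229,.12],.04+np.pi/2),telemetry.observe()["qpos"])
E
```

```text
(array([-53.09, -17.29,  12.48]), np.float64(1.14)) [ 1.18004573e+00  1.26330071e-01 -4.04704965e-02  1.40541452e+00
  3.04483961e-05  1.57077785e+00]invalid input at $[0]: expected keys gripper, x, y, z, wx, wy, wz
```

All the keys are needed in every row.

```bash
python3 -m crank '[{"x":-6,"y":-2,"z":0,"wx":0,"wy":0,"wz":0.14,"gripper":1},{"x":-12,"y":-4,"z":0,"wx":0,"wy":0,"wz":0.28,"gripper":1},{"x":-18,"y":-6,"z":0,"wx":0,"wy":0,"wz":0.42,"gripper":1},{"x":-24,"y":-8,"z":0,"wx":0,"wy":0,"wz":0.56,"gripper":1},{"x":-30,"y":-10,"z":0,"wx":0,"wy":0,"wz":0.7,"gripper":1},{"x":-36,"y":-12,"z":0,"wx":0,"wy":0,"wz":0.84,"gripper":1},{"x":-42,"y":-14,"z":0,"wx":0,"wy":0,"wz":0.98,"gripper":1},{"x":-48,"y":-16,"z":0,"wx":0,"wy":0,"wz":1.12,"gripper":1}]'
python3 - <<'E'
from h import *
print(delta([.6248,.1229,.13],.04+np.pi/2),telemetry.observe()["qpos"])
E
```

```text
clock: 1.1
tcp_pos: [0.5795, 0.1569, 0.2449]
orientation: [-0.0, 0.687, 0.726, -0.0]
contact_force: [-0.0, 1.0, 0.4]
finger_gap: -0.0002
grip_force: 0.0
(array([-3.64,  4.34, 11.49]), np.float64(0.015)) [2.64244369e-01 2.71911551e-01 1.39137431e-01 1.43846584e+00
 2.23517491e-04 1.77985222e+00]
```

```bash
python3 -m crank '[{"x":-3.6,"y":4.3,"z":2,"wx":0,"wy":0,"wz":0.015,"gripper":1},{"x":-3.6,"y":4.3,"z":6,"wx":0,"wy":0,"wz":0.015,"gripper":1},{"x":-3.6,"y":4.3,"z":10,"wx":0,"wy":0,"wz":0.015,"gripper":1},{"x":-3.6,"y":4.3,"z":11.5,"wx":0,"wy":0,"wz":0.015,"gripper":1},{"x":-3.6,"y":4.3,"z":13,"wx":0,"wy":0,"wz":0.015,"gripper":1},{"x":-3.6,"y":4.3,"z":14.5,"wx":0,"wy":0,"wz":0.015,"gripper":1},{"x":-3.6,"y":4.3,"z":15.7,"wx":0,"wy":0,"wz":0.015,"gripper":1},{"x":-3.6,"y":4.3,"z":15.7,"wx":0,"wy":0,"wz":0.015,"gripper":1}]'
python3 - <<'E'
from h import *
c=np.array([.5856,.1533])
f=imaging.grab_frame("scene");save(f,"s2.png",(220,100,480,310),3)
R2=lambda a:np.array([[np.cos(a),-np.sin(a)],[np.sin(a),np.cos(a)]])
for a in np.r_[.04,.2:1.7:.2,1.55]:
    p=c+R2(a)@[.038,-.017];print(round(a,2),delta([*p,.086],a+np.pi/2))
E
```

```text
clock: 2.1
tcp_pos: [0.6229, 0.1252, 0.0876]
orientation: [-0.0, 0.691, 0.723, -0.001]
contact_force: [-0.2, -0.2, 0.6]
finger_gap: -0.0
grip_force: 0.0
0.04 (array([1.25, 0.15, 0.23]), np.float64(0.005))
0.2 (array([1.88, 0.37, 0.23]), np.float64(-0.155))
0.4 (array([2.7 , 0.51, 0.23]), np.float64(-0.355))
0.6 (array([3.53, 0.48, 0.23]), np.float64(-0.555))
0.8 (array([4.34, 0.29, 0.23]), np.float64(-0.755))
1.0 (array([ 5.09, -0.06,  0.23]), np.float64(-0.955))
1.2 (array([ 5.76, -0.55,  0.23]), np.float64(-1.155))
1.4 (array([ 6.32, -1.17,  0.23]), np.float64(-1.355))
1.6 (array([ 6.74, -1.88,  0.23]), np.float64(-1.555))
1.55 (array([ 6.65, -1.7 ,  0.23]), np.float64(-1.505))
```

View pics/s2.png

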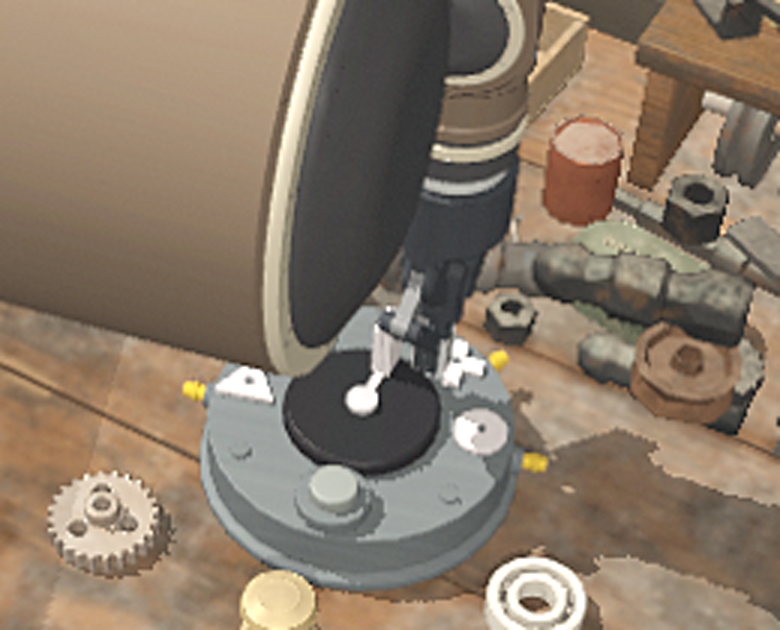

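The fingertips are down just right of the tab and not touching it. I'll push along the arc.

```bash
python3 -m crank '[{"x":1.25,"y":0.15,"z":0.2,"wx":0,"wy":0,"wz":0,"gripper":1},{"x":1.88,"y":0.37,"z":0.2,"wx":0,"wy":0,"wz":-0.155,"gripper":1},{"x":2.29,"y":0.45,"z":0.2,"wx":0,"wy":0,"wz":-0.255,"gripper":1},{"x":2.7,"y":0.51,"z":0.2,"wx":0,"wy":0,"wz":-0.355,"gripper":1},{"x":3.12,"y":0.51,"z":0.2,"wx":0,"wy":0,"wz":-0.455,"gripper":1},{"x":3.53,"y":0.48,"z":0.2,"wx":0,"wy":0,"wz":-0.555,"gripper":1},{"x":3.94,"y":0.4,"z":0.2,"wx":0,"wy":0,"wz":-0.655,"gripper":1},{"x":4.34,"y":0.29,"z":0.2,"wx":0,"wy":0,"wz":-0.755,"gripper":1}]'
python3 - <<'E'
from h import *
c=np.array([.5856,.1533])
R2=lambda a:np.array([[np.cos(a),-np.sin(a)],[np.sin(a),np.cos(a)]])
for a in np.r_[.8:1.65:.1]:
    p=c+R2(a)@[.038,-.017];print(round(a,2),delta([*p,.086],a+np.pi/2))
E
```

```text
clock: 3.15
tcp_pos: [0.6253, 0.1683, 0.0869]
orientation: [0.001, 0.375, 0.927, -0.001]
contact_force: [1.7, -5.0, 0.2]
finger_gap: 0.0001
grip_force: 2.4
0.8 (array([ 0.1 , -0.04,  0.09]), np.float64(0.003))
0.9 (array([0.49, 0.11, 0.09]), np.float64(-0.097))
1.0 (array([0.89, 0.22, 0.09]), np.float64(-0.197))
1.1 (array([1.3 , 0.29, 0.09]), np.float64(-0.297))
1.2 (array([1.72, 0.32, 0.09]), np.float64(-0.397))
1.3 (array([2.13, 0.31, 0.09]), np.float64(-0.497))
1.4 (array([2.55, 0.26, 0.09]), np.float64(-0.597))
1.5 (array([2.95, 0.17, 0.08]), np.float64(-0.697))
1.6 (array([3.35, 0.03, 0.08]), np.float64(-0.797))
```

Pushing with about 5 N, as expected. Continuing to about 1.6.

```bash
python3 -m crank '[{"x":0.42,"y":0.13,"z":0,"wx":0,"wy":0,"wz":-0.1,"gripper":1},{"x":0.82,"y":0.24,"z":0,"wx":0,"wy":0,"wz":-0.2,"gripper":1},{"x":1.23,"y":0.31,"z":0,"wx":0,"wy":0,"wz":-0.3,"gripper":1},{"x":1.65,"y":0.34,"z":0,"wx":0,"wy":0,"wz":-0.4,"gripper":1},{"x":2.06,"y":0.33,"z":0,"wx":0,"wy":0,"wz":-0.5,"gripper":1},{"x":2.48,"y":0.28,"z":0,"wx":0,"wy":0,"wz":-0.6,"gripper":1},{"x":2.88,"y":0.19,"z":0,"wx":0,"wy":0,"wz":-0.7,"gripper":1},{"x":3.28,"y":0.05,"z":0,"wx":0,"wy":0,"wz":-0.8,"gripper":1}]'
python3 - <<'E'
from h import *
f=imaging.grab_frame("scene");save(f,"s3.png",(240,150,440,300),3.5)
f=imaging.grab_frame("top");im=f["pixels"][140:290,240:400]
cv2.imwrite("pics/t3.png",cv2.resize(im[:,:,::-1],None,fx=3.5,fy=3.5,interpolation=cv2.INTER_CUBIC))
c=np.array([.5856,.1533])
R2=lambda a:np.array([[np.cos(a),-np.sin(a)],[np.sin(a),np.cos(a)]])
M=telemetry.observe();print(M["qpos"],R2(-1.6)@(M["tcp_pos"][:2]-c))
for a in np.r_[1.6,1.65,1.7,1.75,1.775]:
    p=c+R2(a)@[.038,-.017];print(round(a,2),delta([*p,.086],a+np.pi/2))
A=cv2.imread("pics/s3.png");B=cv2.imread("pics/t3.png")
E
python3 - <<'E'
E
```

```text
clock: 4.15
tcp_pos: [0.6029, 0.1921, 0.0871]
orientation: [0.002, -0.016, 1.0, -0.001]
contact_force: [4.7, -3.2, -0.9]
finger_gap: -0.0003
grip_force: 2.4
[ 0.30966876  0.36512403 -0.08158663  1.12140875 -0.00141832  0.27981693] [ 0.03849956 -0.01786522]
1.6 (array([ 0.09, -0.05,  0.11]), np.float64(0.001))
1.65 (array([0.28, 0.03, 0.11]), np.float64(-0.049))
1.7 (array([0.47, 0.1 , 0.11]), np.float64(-0.099))
1.75 (array([0.67, 0.16, 0.11]), np.float64(-0.149))
1.78 (array([0.77, 0.19, 0.1 ]), np.float64(-0.174))
```

View pics/s3.png

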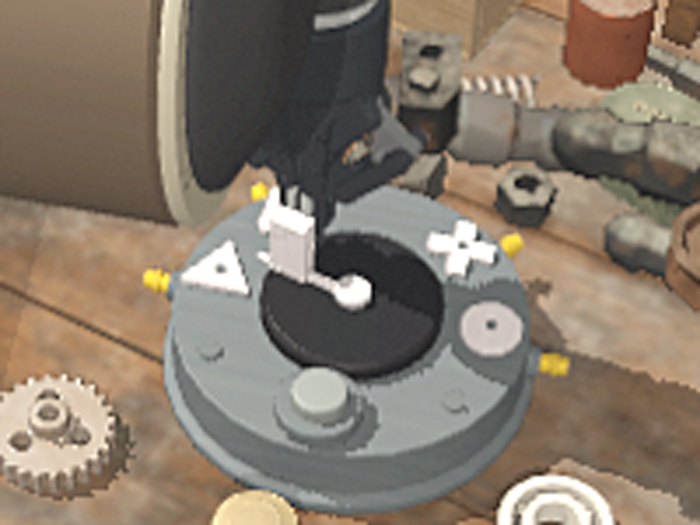

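View pics/t3.png

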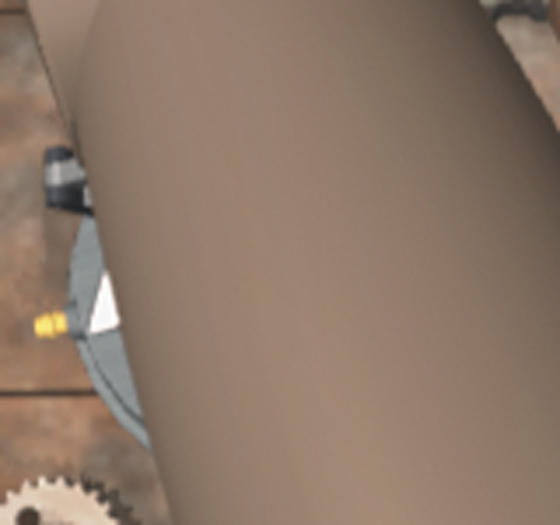

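The scene view shows the tab pushed round to just right of the triangle, with the pointer ending at about (265,257) in the crop, short of the tag. In the top view the arm hides the dial. I'll nudge to about 1.73, back off, rise and clear the view.

```bash
python3 -m crank '[{"x":0.2,"y":0.08,"z":0,"wx":0,"wy":0,"wz":-0.05,"gripper":1},{"x":0.4,"y":0.15,"z":0,"wx":0,"wy":0,"wz":-0.1,"gripper":1},{"x":0.5,"y":0.19,"z":0,"wx":0,"wy":0,"wz":-0.13,"gripper":1},{"x":0.5,"y":0.19,"z":0,"wx":0,"wy":0,"wz":-0.13,"gripper":1},{"x":-0.7,"y":0.19,"z":0,"wx":0,"wy":0,"wz":-0.13,"gripper":1},{"x":-1.2,"y":0.19,"z":-2,"wx":0,"wy":0,"wz":-0.13,"gripper":1},{"x":-1.2,"y":0.19,"z":-7,"wx":0,"wy":0,"wz":-0.13,"gripper":1},{"x":-1.2,"y":0.19,"z":-12,"wx":0,"wy":0,"wz":-0.13,"gripper":1}]'
python3 -m crank '[{"x":5,"y":-3,"z":0,"wx":0,"wy":0,"wz":0,"gripper":1},{"x":10,"y":-6,"z":0,"wx":0,"wy":0,"wz":0,"gripper":1},{"x":15,"y":-9,"z":0,"wx":0,"wy":0,"wz":0,"gripper":1},{"x":20,"y":-12,"z":0,"wx":0,"wy":0,"wz":0,"gripper":1},{"x":25,"y":-15,"z":0,"wx":0,"wy":0,"wz":0,"gripper":1},{"x":27,"y":-17,"z":0,"wx":0,"wy":0,"wz":0,"gripper":1},{"x":27,"y":-17,"z":0,"wx":0,"wy":0,"wz":0,"gripper":1},{"x":27,"y":-17,"z":0,"wx":0,"wy":0,"wz":0,"gripper":1}]'
python3 - <<'E'
from h import *
f=imaging.grab_frame("top");np.save("top4.npy",f,allow_pickle=True);save(f,"t4.png",(240,140,400,280),4)
E
```

```text
clock: 5.25
tcp_pos: [0.6125, 0.1942, 0.2066]
orientation: [-0.002, -0.079, 0.997, 0.0]
contact_force: [0.2, -0.0, -0.2]
finger_gap: -0.0
grip_force: 0.0
clock: 6.25
tcp_pos: [0.374, -0.0162, 0.2064]
orientation: [-0.0, -0.079, 0.997, 0.0]
contact_force: [-0.0, 0.5, 0.4]
finger_gap: 0.0001
grip_force: 0.0
```

View pics/t4.png

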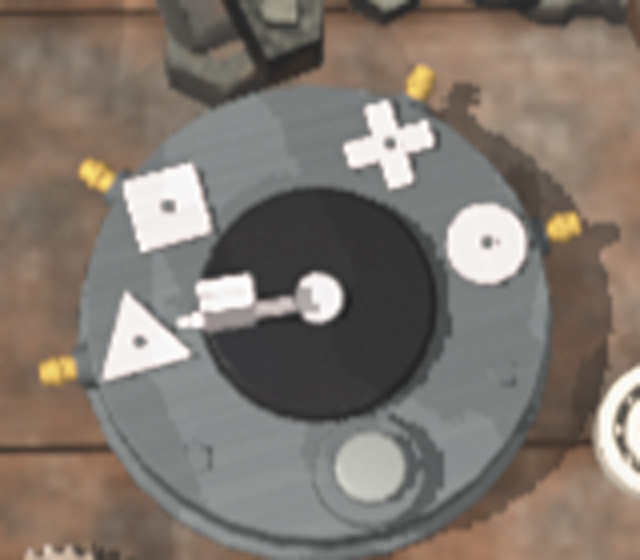

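The view is clear. The pointer tip is at about (181,322) in the crop, just above (clockwise of) the triangle's dot at (140,342). The tab's top face is at about (226,294). Measuring the remaining angle now.

```bash
cat > ang.py <<'E'
from h import *
import sys
c=np.array([.5856,.1533])
def ang(f):
    g=f["pixels"].min(2).astype(np.uint8)
    m=((g>215)).astype(np.uint8)
    n,l,st,ce=cv2.connectedComponentsWithStats(m,connectivity=4)
    for i in range(1,n):
        if st[i,4]<15 or not(250<ce[i][0]<375 and 150<ce[i][1]<270): continue
        out=[st[i,4],ce[i].round(1)]
        for z in(.05,.0635,.0975):
            d=plane(f,ce[i],z)[0,:2]-c;out+=[z,round(np.hypot(*d)*1000,1),round(np.arctan2(d[1],d[0]),3)]
        print(*out)
    for z in (.059,.062): d=plane(f,TIP,z)[0,:2]-c;print("tip",z,np.hypot(*d),np.arctan2(d[1],d[0]))
TIP=eval(sys.argv[2]);f=np.load(sys.argv[1],allow_pickle=True).item();ang(f)
print(proj(f,[*c,.0635]))
E
python3 ang.py top4.npy "(285.2,220.4)"
```

```text
206 [336.7 175.8] 0.05 75.7 -0.425 0.0635 71.6 -0.439 0.0975 61.4 -0.482
301 [281.1 191.3] 0.05 76.2 0.972 0.0635 73.6 1.009 0.0975 67.6 1.115
277 [361.1 200.2] 0.05 75.8 -1.224 0.0635 73.4 -1.262 0.0975 67.8 -1.37
98 [295.9 212.9] 0.05 38.8 1.436 0.0635 38.2 1.518 0.0975 38.0 1.73
69 [320.3 213.7] 0.05 4.2 -0.601 0.0635 2.1 -1.415 0.0975 7.7 -2.993
213 [274.5 225.1] 0.05 75.8 1.771 0.0635 75.6 1.81 0.0975 75.8 1.91
17 [287.6 219.7] 0.05 52.7 1.688 0.0635 52.6 1.746 0.0975 53.4 1.891
tip 0.059 0.05680492914516403 1.7354950342089435
tip 0.062 0.056801244718626444 1.7474013470356513
[[319.10473752 213.85631787]]
```

Tab and pointer agree: the selector is at 1.733 and the target is 1.773. I'll go back behind the tab for a small push of about 1.5 mm.

```bash
cat > tgt.py <<'E'
from h import *
import sys
c=np.array([.5856,.1533]);R2=lambda a:np.array([[np.cos(a),-np.sin(a)],[np.sin(a),np.cos(a)]])
for s in sys.argv[1:]:
    a,y,z=eval(s);print(s,delta([*(c+R2(a)@[.038,y]),z],a+np.pi/2))
E
python3 tgt.py "1.75,-.03,.206" "1.75,-.03,.087"
```

```text
1.75,-.03,.206 (array([-2.649e+01,  1.721e+01,  2.000e-02]), np.float64(-0.02))
1.75,-.03,.087 (array([-26.5 ,  17.21,  11.92]), np.float64(-0.02))
```

```bash
python3 -m crank '[{"x":-5,"y":3.4,"z":0,"wx":0,"wy":0,"wz":-0.02,"gripper":1},{"x":-10,"y":6.8,"z":0,"wx":0,"wy":0,"wz":-0.02,"gripper":1},{"x":-15,"y":10,"z":0,"wx":0,"wy":0,"wz":-0.02,"gripper":1},{"x":-20,"y":13,"z":0,"wx":0,"wy":0,"wz":-0.02,"gripper":1},{"x":-24,"y":15.6,"z":0,"wx":0,"wy":0,"wz":-0.02,"gripper":1},{"x":-26.5,"y":17.2,"z":0,"wx":0,"wy":0,"wz":-0.02,"gripper":1},{"x":-26.5,"y":17.2,"z":0,"wx":0,"wy":0,"wz":-0.02,"gripper":1},{"x":-26.5,"y":17.2,"z":2,"wx":0,"wy":0,"wz":-0.02,"gripper":1}]'
python3 -m crank '[{"x":0,"y":0,"z":3,"wx":0,"wy":0,"wz":0,"gripper":1},{"x":0,"y":0,"z":6,"wx":0,"wy":0,"wz":0,"gripper":1},{"x":0,"y":0,"z":8,"wx":0,"wy":0,"wz":0,"gripper":1},{"x":0,"y":0,"z":9.9,"wx":0,"wy":0,"wz":0,"gripper":1},{"x":0,"y":0,"z":9.9,"wx":0,"wy":0,"wz":0,"gripper":1},{"x":0,"y":0,"z":9.9,"wx":0,"wy":0,"wz":0,"gripper":1},{"x":0,"y":0,"z":9.9,"wx":0,"wy":0,"wz":0,"gripper":1},{"x":0,"y":0,"z":9.9,"wx":0,"wy":0,"wz":0,"gripper":1}]'
python3 tgt.py "1.73,-.017,.087" "1.773,-.017,.087"
```

```text
clock: 7.3
tcp_pos: [0.6085, 0.1965, 0.1866]
orientation: [0.001, -0.09, 0.996, 0.0]
contact_force: [0.5, 0.5, 0.3]
finger_gap: 0.0001
grip_force: 0.0
clock: 8.3
tcp_pos: [0.6082, 0.1955, 0.0882]
orientation: [0.001, -0.09, 0.996, 0.0]
contact_force: [0.2, -0.1, 0.4]
finger_gap: 0.0002
grip_force: 0.0
1.73,-.017,.087 (array([1.2 , 0.02, 0.11]), np.float64(0.02))
1.773,-.017,.087 (array([1.37, 0.09, 0.11]), np.float64(-0.023))
```

```bash
python3 -m crank '[{"x":0.6,"y":0.05,"z":0,"wx":0,"wy":0,"wz":0,"gripper":1},{"x":1.0,"y":0.05,"z":0,"wx":0,"wy":0,"wz":-0.02,"gripper":1},{"x":1.2,"y":0.05,"z":0,"wx":0,"wy":0,"wz":-0.02,"gripper":1},{"x":1.3,"y":0.07,"z":0,"wx":0,"wy":0,"wz":-0.02,"gripper":1},{"x":1.37,"y":0.09,"z":0,"wx":0,"wy":0,"wz":-0.02,"gripper":1},{"x":1.4,"y":0.09,"z":0,"wx":0,"wy":0,"wz":-0.02,"gripper":1},{"x":1.4,"y":0.09,"z":0,"wx":0,"wy":0,"wz":-0.02,"gripper":1},{"x":1.4,"y":0.09,"z":0,"wx":0,"wy":0,"wz":-0.02,"gripper":1}]'
python3 tgt.py "1.773,-.017,.087"
python3 -m crank '[{"x":-0.8,"y":0,"z":0,"wx":0,"wy":0,"wz":0,"gripper":1},{"x":-1.3,"y":0,"z":-3,"wx":0,"wy":0,"wz":0,"gripper":1},{"x":-1.3,"y":0,"z":-8,"wx":0,"wy":0,"wz":0,"gripper":1},{"x":-1.3,"y":0,"z":-12,"wx":0,"wy":0,"wz":0,"gripper":1},{"x":4,"y":-3,"z":-12,"wx":0,"wy":0,"wz":0,"gripper":1},{"x":9,"y":-6,"z":-12,"wx":0,"wy":0,"wz":0,"gripper":1},{"x":14,"y":-9,"z":-12,"wx":0,"wy":0,"wz":0,"gripper":1},{"x":19,"y":-12,"z":-12,"wx":0,"wy":0,"wz":0,"gripper":1}]'
python3 -m crank '[{"x":5,"y":-3,"z":0,"wx":0,"wy":0,"wz":0,"gripper":1},{"x":7,"y":-5,"z":0,"wx":0,"wy":0,"wz":0,"gripper":1},{"x":7,"y":-5,"z":0,"wx":0,"wy":0,"wz":0,"gripper":1},{"x":7,"y":-5,"z":0,"wx":0,"wy":0,"wz":0,"gripper":1},{"x":7,"y":-5,"z":0,"wx":0,"wy":0,"wz":0,"gripper":1},{"x":7,"y":-5,"z":0,"wx":0,"wy":0,"wz":0,"gripper":1},{"x":7,"y":-5,"z":0,"wx":0,"wy":0,"wz":0,"gripper":1},{"x":7,"y":-5,"z":0,"wx":0,"wy":0,"wz":0,"gripper":1}]'
python3 - <<'E'
from h import *
f=imaging.grab_frame("top");np.save("top5.npy",f,allow_pickle=True);save(f,"t5.png",(240,140,400,280),4)
E
python3 ang.py top5.npy "(285.2,220.4)"
```

```text
clock: 9.3
tcp_pos: [0.5947, 0.1938, 0.0876]
orientation: [0.001, -0.099, 0.995, 0.0]
contact_force: [5.1, 0.2, -1.4]
finger_gap: -0.0002
grip_force: 2.6
1.773,-.017,.087 (array([-0.  ,  0.02,  0.06]), np.float64(-0.003))
clock: 10.3
tcp_pos: [0.4295, 0.0375, 0.2071]
orientation: [-0.001, -0.1, 0.995, 0.0]
contact_force: [-0.1, -1.0, 1.2]
finger_gap: 0.0
grip_force: 0.0
clock: 11.3
tcp_pos: [0.3728, -0.0242, 0.2072]
orientation: [-0.0, -0.1, 0.995, 0.0]
contact_force: [0.1, -0.1, 0.1]
finger_gap: 0.0
grip_force: 0.0
205 [336.7 175.8] 0.05 75.8 -0.426 0.0635 71.7 -0.44 0.0975 61.4 -0.483
301 [281.1 191.3] 0.05 76.2 0.972 0.0635 73.6 1.009 0.0975 67.6 1.115
277 [361.1 200.2] 0.05 75.8 -1.224 0.0635 73.4 -1.262 0.0975 67.8 -1.37
67 [320.3 213.1] 0.05 5.0 -0.478 0.0635 2.3 -1.0 0.0975 6.8 -2.987
115 [294.9 215.4] 0.05 40.2 1.547 0.0635 39.9 1.625 0.0975 40.4 1.821
211 [274.4 225.1] 0.05 75.9 1.771 0.0635 75.7 1.81 0.0975 75.8 1.909
tip 0.059 0.05680492914516403 1.7354950342089435
tip 0.062 0.056801244718626444 1.7474013470356513
[[319.10473752 213.85631787]]
```

View pics/t5.png

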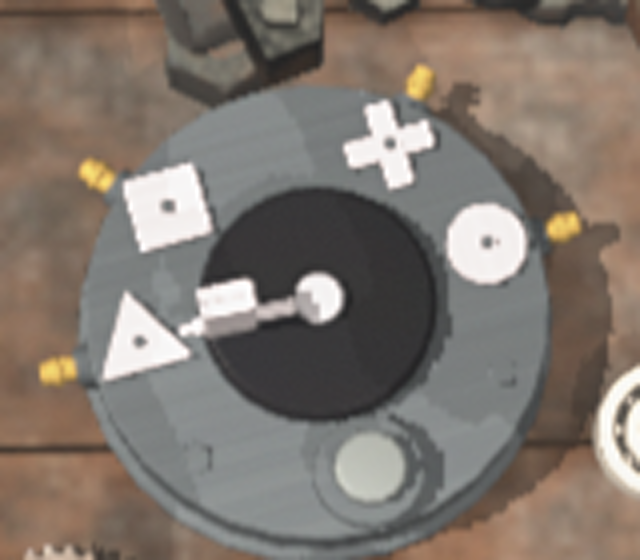

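The blob now merges the tab top with the pointer tip at about (183,331) in the crop. I'll separate the two and also read the tip from the blob.

```bash
python3 - <<'E'
from h import *
c=np.array([.5856,.1533])
for n in("top4.npy","top5.npy"):
    f=np.load(n,allow_pickle=True).item();g=f["pixels"].min(2)
    print(g[207:226,283:308])
    for th in(215,):
        m=(g>th).astype(np.uint8);m[:, :289]=0;m[:,306:]=0;m[:205]=0;m[219:]=0
        m=cv2.morphologyEx(m,cv2.MORPH_OPEN,np.ones((3,3),np.uint8))
        ys,xs=np.nonzero(m);p=plane(f,[xs.mean(),ys.mean()],.0975)[0,:2]-c
        print(n,len(xs),np.hypot(*p),np.arctan2(p[1],p[0]))
E
```

```text
[[124 122 124 124 124 124 124 101  66  50  50  49  49  47  48  47  51  58
   71  62  54  56  56  56  56]
 [127 123 124 123 123 123 121  87  53  47  49  53  68  84  84  84  99 124
  168 120  68  53  56  56  57]
 [128 124 124 123 123 122 122 101  85  89 100 121 172 219 222 223 231 238
  246 186  94  56  55  56  57]
 [132 125 124 124 123 127 167 208 209 213 227 235 246 250 250 249 250 250
  252 231 122  58  55  57  57]
 [139 134 128 127 123 143 232 247 246 246 250 249 248 248 247 247 247 247
  249 236 129  58  54  56  56]
 [142 141 129 126 122 144 241 246 244 244 247 247 246 243 242 239 236 240
  245 241 141  62  53  56  55]
 [135 136 128 124 122 132 202 226 225 226 235 240 243 238 239 237 234 238
  245 252 168  65  43  45  47]
 [127 130 127 124 124 123 153 214 222 225 233 237 244 246 247 247 247 247
  249 254 184  78  57  64  72]
 [125 126 125 126 123 120 140 238 244 244 247 247 247 248 248 248 248 248
  248 246 174 136 145 151 149]
 [130 125 124 127 122 116 139 245 244 244 249 249 247 242 238 234 234 229
  209 183 156 178 191 194 190]
 [137 132 128 130 123 130 149 225 219 219 234 230 
[... 2292 characters left out ...]
45 150 153 155 150]
 [135 138 144 150 167 237 247 232 170 145 142 143 142 142 144 145 146 145
  145 147 142 101  79  67  61]
 [117 152 201 230 237 250 250 235 179 147 142 144 144 145 144 144 144 144
  144 136 124  75  44  38  39]
 [ 90 158 244 249 242 244 248 225 180 150 143 144 143 142 135 126 124 119
  112  98  82  56  48  47  49]
 [127 144 230 224 185 192 220 173 152 143 134 126 119 113 101  87  80  70
   60  56  51  54  57  56  56]
 [215 145 149 150 143 143 147 118 102 108 103  86  70  63  60  56  56  55
   55  54  54  56  56  56  57]
 [247 215 146 121 132 137 136 128  89  64  76  63  56  54  55  56  55  56
   56  56  57  56  55  57  55]]
top5.npy 94 0.03809945874573462 1.788621235394893
```

The tab reads 1.789 against the tag's 1.772, and the tip agrees to within about 0.015 rad. That is under a degree, or about 1 mm at the tag, so the setting is good. Next is the button.

```bash
python3 - <<'E'
from h import *
f=np.load("top5.npy",allow_pickle=True).item()
b=np.array([.5144,.1333])
g=f["pixels"];m=np.zeros((480,640),np.uint8)
for y in range(240,280):
    print(y,(pts(f,[(x,y) for x in range(319,348,4)])[:,2]*1000).round(0).astype(int)) if y%3==0 else 0
print(proj(f,[*b,.067]));print(delta([*b,.207]),delta([*b,.105]))
E
```

```text
240 [57 58 58 58 56 44 44 44]
243 [60 60 54 49 46 46 43 47]
246 [44 46 56 56 57 46 45 45]
249 [45 59 57 66 69 58 44 45]
252 [42 58 66 66 69 64 58 44]
255 [58 57 69 66 67 67 57 46]
258 [ 58 945  66  66  67  70  56  46]
261 [58 58 65 68 67 66 56 43]
264 [47 59 65 69 68 58 56 46]
267 [47 57 54 56 57 59 45 44]
270 [42 46 56 57 57 45 34 11]
273 [46 46 44 42 37 13  8  9]
276 [23 23 14 10  9  7  2  1]
279 [ 7 11 12  8 -1  0 -1  0]
[[332.258171   256.10649884]]
(array([-17.01,  12.64,   0.02]), 0) (array([-17.01,  12.64,  10.22]), 0)
```

The button top is at about 67 mm and its housing at 57 mm, so full travel ends at 61 mm with clearance. Moving above it.

```bash
python3 -m crank '[{"x":-5,"y":3.7,"z":0,"wx":0,"wy":0,"wz":0,"gripper":1},{"x":-10,"y":7.4,"z":0,"wx":0,"wy":0,"wz":0,"gripper":1},{"x":-15,"y":11.1,"z":0,"wx":0,"wy":0,"wz":0,"gripper":1},{"x":-17,"y":12.6,"z":2,"wx":0,"wy":0,"wz":0,"gripper":1},{"x":-17,"y":12.6,"z":6,"wx":0,"wy":0,"wz":0,"gripper":1},{"x":-17,"y":12.6,"z":10.5,"wx":0,"wy":0,"wz":0,"gripper":1},{"x":-17,"y":12.6,"z":11.2,"wx":0,"wy":0,"wz":0,"gripper":1},{"x":-17,"y":12.6,"z":11.2,"wx":0,"wy":0,"wz":0,"gripper":1}]'
python3 - <<'E'
from h import *
print(delta([.5144,.1333,.075]))
E
```

```text
clock: 12.35
tcp_pos: [0.5146, 0.1327, 0.096]
orientation: [-0.0, -0.099, 0.995, -0.0]
contact_force: [0.1, -0.5, 0.1]
finger_gap: -0.0003
grip_force: 0.0
(array([0.01, 0.06, 2.1 ]), 0)
```

```bash
python3 -m crank '[{"x":0,"y":0.06,"z":0.7,"wx":0,"wy":0,"wz":0,"gripper":1},{"x":0,"y":0.06,"z":1.3,"wx":0,"wy":0,"wz":0,"gripper":1},{"x":0,"y":0.06,"z":1.6,"wx":0,"wy":0,"wz":0,"gripper":1},{"x":0,"y":0.06,"z":1.8,"wx":0,"wy":0,"wz":0,"gripper":1},{"x":0,"y":0.06,"z":1.95,"wx":0,"wy":0,"wz":0,"gripper":1},{"x":0,"y":0.06,"z":2.05,"wx":0,"wy":0,"wz":0,"gripper":1},{"x":0,"y":0.06,"z":2.05,"wx":0,"wy":0,"wz":0,"gripper":1},{"x":0,"y":0.06,"z":2.05,"wx":0,"wy":0,"wz":0,"gripper":1}]'
```

```text
clock: 13.35
tcp_pos: [0.5146, 0.1334, 0.0751]
orientation: [0.0, -0.099, 0.995, 0.0]
contact_force: [0.9, -0.4, 5.8]
finger_gap: -0.0003
grip_force: 2.4
```

```bash
python3 -m crank '[{"x":0,"y":0,"z":0.05,"wx":0,"wy":0,"wz":0,"gripper":1},{"x":0,"y":0,"z":0.1,"wx":0,"wy":0,"wz":0,"gripper":1},{"x":0,"y":0,"z":0.15,"wx":0,"wy":0,"wz":0,"gripper":1},{"x":0,"y":0,"z":0.2,"wx":0,"wy":0,"wz":0,"gripper":1},{"x":0,"y":0,"z":0.2,"wx":0,"wy":0,"wz":0,"gripper":1},{"x":0,"y":0,"z":0.2,"wx":0,"wy":0,"wz":0,"gripper":1},{"x":0,"y":0,"z":0.2,"wx":0,"wy":0,"wz":0,"gripper":1},{"x":0,"y":0,"z":0.2,"wx":0,"wy":0,"wz":0,"gripper":1}]'
```

```text
clock: 14.35
tcp_pos: [0.5147, 0.1334, 0.0748]
orientation: [0.001, -0.099, 0.995, 0.0]
contact_force: [-5.1, -2.3, 18.6]
finger_gap: -0.0001
grip_force: 8.9
```

The arm moved only 0.3 mm while the force rose to 18.6 N, so the button is at its stop. Release, clear out and check.

```bash
python3 -m crank '[{"x":0,"y":0,"z":-0.5,"wx":0,"wy":0,"wz":0,"gripper":1},{"x":0,"y":0,"z":-2,"wx":0,"wy":0,"wz":0,"gripper":1},{"x":0,"y":0,"z":-5,"wx":0,"wy":0,"wz":0,"gripper":1},{"x":0,"y":0,"z":-9,"wx":0,"wy":0,"wz":0,"gripper":1},{"x":2,"y":-2,"z":-13,"wx":0,"wy":0,"wz":0,"gripper":1},{"x":7,"y":-5,"z":-13,"wx":0,"wy":0,"wz":0,"gripper":1},{"x":12,"y":-9,"z":-13,"wx":0,"wy":0,"wz":0,"gripper":1},{"x":17,"y":-13,"z":-13,"wx":0,"wy":0,"wz":0,"gripper":1}]'
python3 -m crank '[{"x":0,"y":0,"z":0,"wx":0,"wy":0,"wz":0,"gripper":1},{"x":0,"y":0,"z":0,"wx":0,"wy":0,"wz":0,"gripper":1},{"x":0,"y":0,"z":0,"wx":0,"wy":0,"wz":0,"gripper":1},{"x":0,"y":0,"z":0,"wx":0,"wy":0,"wz":0,"gripper":1},{"x":0,"y":0,"z":0,"wx":0,"wy":0,"wz":0,"gripper":1},{"x":0,"y":0,"z":0,"wx":0,"wy":0,"wz":0,"gripper":1},{"x":0,"y":0,"z":0,"wx":0,"wy":0,"wz":0,"gripper":1},{"x":0,"y":0,"z":0,"wx":0,"wy":0,"wz":0,"gripper":1}]'
python3 - <<'E'
from h import *
f=imaging.grab_frame("top");np.save("top6.npy",f,allow_pickle=True);save(f,"t6.png",(220,140,430,330),2.8)
print(np.median(pts(f,[(x,y) for x in range(329,336) for y in range(253,260)])[:,2]))
E
python3 ang.py top6.npy "(285.2,222.1)"
```

```text
clock: 15.35
tcp_pos: [0.3736, -0.0263, 0.2029]
orientation: [-0.0, -0.1, 0.995, -0.0]
contact_force: [-0.6, -2.0, 0.7]
finger_gap: -0.0004
grip_force: 0.0
clock: 16.35
tcp_pos: [0.3753, -0.0254, 0.2028]
orientation: [0.0, -0.099, 0.995, 0.0]
contact_force: [0.1, 0.5, 0.2]
finger_gap: 0.0003
grip_force: 0.0
0.06682660813011454
206 [336.7 175.8] 0.05 75.7 -0.425 0.0635 71.6 -0.439 0.0975 61.4 -0.482
301 [281.1 191.3] 0.05 76.2 0.972 0.0635 73.6 1.009 0.0975 67.6 1.115
277 [361.1 200.2] 0.05 75.8 -1.224 0.0635 73.4 -1.262 0.0975 67.8 -1.37
67 [320.3 213.1] 0.05 5.0 -0.478 0.0635 2.3 -1.0 0.0975 6.8 -2.987
115 [294.9 215.4] 0.05 40.2 1.547 0.0635 39.9 1.625 0.0975 40.4 1.821
211 [274.4 225.1] 0.05 75.9 1.771 0.0635 75.7 1.81 0.0975 75.8 1.909
tip 0.059 0.05736183342694304 1.7848202532881505
tip 0.062 0.0573892250634829 1.7964315816344867
[[319.10473752 213.85631787]]
```

View pics/t6.png

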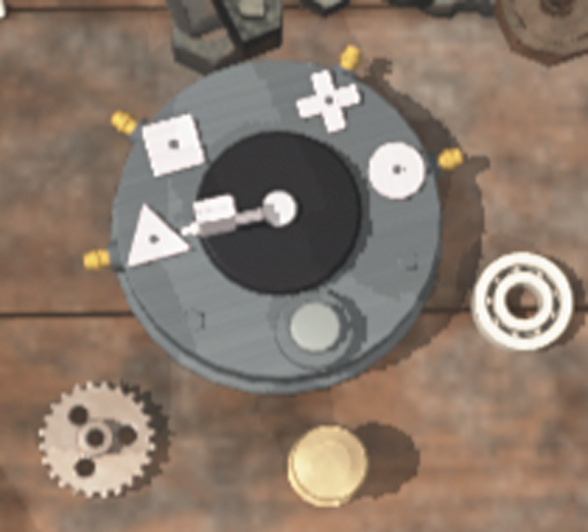

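The pointer line from the boss (280,209) through the tip (186,231) runs to the triangle's dot (153,239). The button is back up at 67 mm, and the gear, bearing and knob have not moved.

```bash
python3 -c "
from cell import robot
print(robot.hand_in())"
```

```text
the job is handed in; nothing more can be done
None
```

The job is handed in: the selector points at the triangular tag, within about 1° of its middle, and after that the button was pressed to its stop and came back up; the gear, bearing and knob were not moved.

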